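Shim the mortar tight against the kerb

TASK

The mortar walks about when we pound, so wedge its foot board tight: try the three wooden offcuts in the gap between the foot board and the rubber-faced kerb, and leave the one that fits snugly, gripped between board and rubber, standing upright and pushed all the way down to the ledge near the middle of the gap. Feel your way: never force one that jams (a push of about 20 N is plenty; over 40 N against the board is too much). Leave the other two on the open ledge, out of the gap, and leave the pot, ladle, plates and sieve alone.

Things in the scene. Friction and masses are not known exactly. Their poses are not given: they have to be found in the camera images.
- gap_edge (a point): Middle of the top edge of the hard, straight side of the mortar's foot board that borders the gap, 50 mm above the ledge. Axes: z up, x along the gap, y square to that side, from the gap into the board. The side is the plane y = 0, runs 100 mm either way along x and straight down to the ledge. Kerb and rubber face it from the -y side, parallel to it.
- gap_bottom (a point): Same axes, 50 mm below gap_edge, on the ledge. The gap from the board's side to the rubber differs each time and is not told: 10 to 22 mm over the lower 26 mm; above that the rubber slopes back, so the mouth is 6.5 mm wider at the top. The rubber yields up to 4.8 mm towards the kerb, pressing back with 3 N (first touch) to 7 N; beyond that it is solid.
- kerb_side (a point): Same axes, a point of the ledge 60 mm out (-y) from gap_bottom, about below the kerb. The fixed grey concrete kerb is 50 mm high, 60 mm wide, 170 mm long along the gap, its middle within 20 mm of here along x; a black strip of tyre rubber 150 mm long and 12 mm thick faces it on the gap side.
- mortar: Dark wooden mortar fixed on a wooden foot board 200 (x) x 220 (y) x 50 mm high; cannot move. Origin: centre of the board's underside; gap_edge is 110 mm from it towards -y. Bowl 148 mm wide, top 220 mm above the ledge, its wall at least 70 mm in from the gap edge; a pestle leans in it away from the gap, up to 380 mm high.
- slat_thin_centre (a point): Centre of the thin loose wooden offcut: 14 mm thick (y), 50 mm long (x), 100 mm high (z, up), about 50 g, standing on the ledge, centre 50 mm above it. Pinch it across its ends (50 mm, along x) near the top. Seated, its x lies along the gap and its upper half stands out. It fits snugly if 0 to 4.8 mm thicker than the gap; if thinner it is loose, if thicker it jams.
- slat_middle_centre (a point): Centre of the middle loose wooden offcut: 18 mm thick (y), 56 mm long (x), 100 mm high (z, up), about 70 g, standing on the ledge, centre 50 mm above it. Pinch it across its ends (56 mm, along x) near the top. Seated, its x lies along the gap and its upper half stands out. It fits snugly if 0 to 4.8 mm thicker than the gap; if thinner it is loose, if thicker it jams.
- slat_thick_centre (a point): Centre of the thick loose wooden offcut: 22 mm thick (y), 62 mm long (x), 100 mm high (z, up), about 95 g, standing on the ledge, centre 50 mm above it. Pinch it across its ends (62 mm, along x) near the top. Seated, its x lies along the gap and its upper half stands out. It fits snugly if 0 to 4.8 mm thicker than the gap; if thinner it is loose, if thicker it jams.
- pot: Empty aluminium pot with its lid on, 190 mm wide, 150 mm high; origin at the centre of its underside. A bystander: leave it alone.
- ladle: Stainless steel ladle lying with its handle (240 mm from the origin) away from the robot; origin under the bowl (84 mm wide). A bystander: leave it alone.
- plates: Two stacked enamel plates, 220 mm wide, 31 mm high; origin at the centre of the underside. A bystander: leave it alone.
- sieve: Green plastic sieve, 214 mm wide, 49 mm high; origin at the centre of the underside. A bystander: leave it alone.
There are look-alikes about, which are no part of the job. What is shaped like the part that bears slat_thick_centre but purple or white is not meant.

How it is judged:
By the outcome, as a careful person would: the job done as asked, in the order asked, and still so for the second after the job is handed in, with the robot touching nothing.
It also fails if it takes over 72 s, if anything falls off the work surface, if the arm or the gripper's body presses on something with over 40 N, if the wrist force passes 120 N, or if a joint passes its speed limit or range.

ROBOT

A 7-joint arm with a two-finger parallel gripper is mounted at the origin on the work surface. World frame = base frame: x ahead of the robot, y to its left, z up, the work surface at z = 0. Lengths are in m, angles in rad, forces in N, time in s.
With the tool pointing down it reaches from about 0.4 to 0.9 m from the base axis. Payload 5.6 kg.
Tool frame: the origin (TCP) lies at the very end of the fingers, on their centre line; the grasp point (between the pads) lies arm.grip_point_offset behind it (arm.grip_point_offset is the distance from the TCP to the grasp point, in m); z points along the fingers, y is the direction in which the jaws open and shut (so a half turn about z gives the same grasp; the last joint's range is limited). The gripper opens to 92 mm and grips with 3 to 60 N. Pads are 20 mm wide; open, the fingers measure 128 mm over their backs; the gripper's body (75 mm by 189 mm) begins 69 mm behind the grasp point.
Start: joints at [1.152, 0.468, -0.012, 1.603, 0.006, 1.071, -0.056], TCP at [0.239, -0.605, 0.215] pointing down, gripper open.
Joint ranges: [-2.53, 2.53], [-0.31, 2.02], [-1.57, 1.55], [0.28, 2.44], [-1.29, 4.43], [0.15, 1.84], [-2.92, 2.92]. Speed limits (rad/s): [2.57, 2.57, 3.14, 3.14, 3.14, 3.14, 3.14].

INTERFACE

Orientations are given as [roll, pitch, yaw] about the fixed x, y, z axes, in that order (R = Rz(yaw) Ry(pitch) Rx(roll)).
In Python, from station import arm gives the robot as it stands. Calls block until the motion is done:
- arm.move_pose(position, orientation): joint-space move of the TCP to a pose.
- arm.servo_line(position, rotation=None, rate=0.15, threshold=None): straight line of the TCP; rotation=None keeps the orientation; rate is the mean speed in m/s. With threshold (N) it stops when the force on the tool has changed by that much, and returns True; else False.
- arm.goto_joints(angles): joint-space move.
- arm.open() and arm.close(): open the fingers fully, or close them until they stop; the grip force is fixed at half the most.
- arm.pause(seconds).
- arm.ik(position, orientation): joint angles nearest the present ones, or None.
- arm.state(): the state.
- arm.read_camera(name): name is "scene" or "top" or "wrist"; returns a dict with "color" (480x640x3 uint8, blue, green, red), "camera_matrix" (3x3 intrinsics, pixels), "k1" (the pictures are not rectified: a ray, as slopes to the right and down, at radius r is drawn at 1 + k1 r^2 times it, then the intrinsics apply), "world_to_cam" (4x4, takes a point from world to camera coordinates). Camera axes: x right, y down, z forward; pixel columns grow to the right and rows downward; lengths in m; the calibration is good to about 2 mm. A picture is of the moment at which its call begins. There is no depth.
A pose or a line that the arm cannot do raises arm.PlanningError and nothing moves.
- arm.sign_off(): hands the job in, once; it reports no verdict.
Trained networks look in the newest picture that a camera, given by its name, has taken for a name from the list of things; names that differ only in an ending like _2 or _b are one class to them, and where a whole thing is asked for, a point or a joint stands for the part that bears it (a point fixed in the world has none). Each returns a list of dicts, best first, with "p" (0 to 1); they miss things now and then, are a little off and sometimes report something else, mostly with a low value. They report only what shows in the picture. A call takes as long as a camera call. They do not tell look-alikes from the thing itself.
- arm.look_for(label, camera): "rect" ([left, top, right, bottom] in pixels, round what is visible of it).
- arm.masks_of(label, camera): "pixels" (480x640 bool, what is visible of it) and "rect" ([left, top, right, bottom] in pixels, round what is visible of it).
The state is a dict: "time_s": time; "joints": joint angles; "qd": joint speeds; "joint_torque": joint torques, N m; "position": TCP position; "tool_rot": TCP orientation; "force": force on the tool from outside, world axes, zero at the start; "torque": the same for the moment, N m; "grip_width": finger opening in m.
Only numpy, scipy, OpenCV 4.12 (cv2) and the standard library are available. Lean on these libraries where they do the work, as an engineer would, in place of code of your own. Each camera call takes 0.05 s, during which the arm holds its last target.

## Working session

There is one attempt and no reset: what is moved stays moved. The work goes in short steps, each a Python script; the robot and the scene stay as the last script left them, time stands still between calls to the robot, and variables do not carry over. Pictures are saved under pics/ and viewed, and the job is handed in when it is done.

```bash
ls; mkdir -p pics; cat > h.py <<'E'
import numpy as np, cv2, time
from station import arm
def snap(n,fn):
    d=arm.read_camera(n); cv2.imwrite(f'pics/{fn}.png',d['color']); return d
E
python3 - <<'E'
from h import *
import pickle
s=arm.state(); print(s); print(arm.grip_point_offset)
for n in ['scene','top','wrist']:
    d=snap(n,n+'0'); pickle.dump(d,open(f'{n}0.pkl','wb'))
    print(n,d['camera_matrix'],d['k1'],d['world_to_cam'])
E
```

```text
pics
{'time_s': 0.0, 'joints': array([ 1.15202137,  0.46836672, -0.01164107,  1.60361447,  0.00603657,
        1.07142149, -0.05629255]), 'qd': array([ 0.00019954, -0.0008621 , -0.00222765, -0.0005286 ,  0.00027771,
        0.00162399,  0.00121622]), 'joint_torque': array([ 1.12790888e-04, -5.20561659e+01, -1.24878169e-02, -2.43746728e+01,
       -5.66955423e-02,  1.72257680e-02,  1.78163505e-04]), 'position': array([ 0.23827621, -0.60411895,  0.21365096]), 'tool_rot': array([-3.13982250e+00,  1.39038648e-04,  3.75770205e-01]), 'force': array([ 0.30399019, -0.47420573, -0.15635272]), 'torque': array([ 0.07474201,  0.00170416, -0.00945578]), 'grip_width': 0.09202956428118643}
0.0187
scene [[553.09880731   0.         320.71355994]
 [  0.         553.09880731 241.72681226]
 [  0.           0.           1.        ]] -0.12069472962592939 [[ 0.24695232  0.96902124  0.0035207  -0.04890747]
 [ 0.77044718 -0.19414009 -0.60722381 -0.43376674]
 [-0.58772926  0.15266784 -0.79452303  1.53313606]
 [ 0.          0.          0.          1.        ]]
top [[503.22713418   0.         315.64206472]
 [  0.         503.22713418 244.75429305]
 [  0.           0.           1.        ]] -0.008707354817577053 [[-0.02093146 -0.99967915 -0.01426435 -0.06594834]
 [-0.99171148  0.02256946 -0.126487    0.60261906]
 [ 0.12676836  0.01149856 -0.9918657   0.95234865]
 [ 0.          0.          0.          1.        ]]
wrist [[380.35221439   0.         320.84237353]
 [  0.         380.35221439 238.85110603]
 [  0.           0.           1.        ]] -0.0586276375998111 [[ 0.366351   -0.93047452 -0.00202826 -0.64756173]
 [-0.89001868 -0.35105665  0.29090544 -0.03294225]
 [-0.27139214 -0.10476831 -0.95674966  0.39301688]
 [ 0.          0.          0.          1.        ]]
```

View pics/scene0.png

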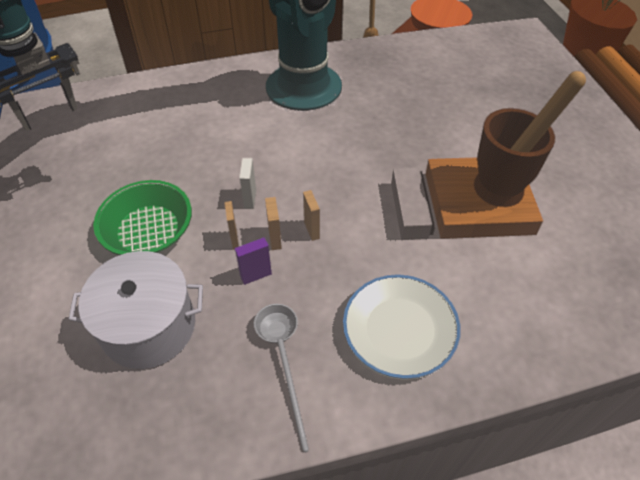

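View pics/top0.png

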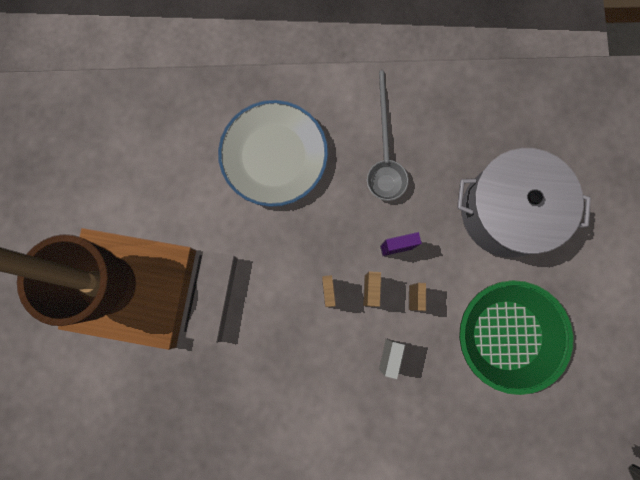

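```bash
python3 - <<'E'
from h import *
for c in ['scene','top']:
    for l in ['slat_thin_centre','slat_middle_centre','slat_thick_centre','mortar']:
        for r in arm.look_for(l,c): print(c,l,round(r['p'],2),np.round(r['rect']))
E
```

```text
scene slat_thin_centre 0.8 [225. 198. 235. 247.]
scene slat_thin_centre 0.45 [302. 192. 321. 241.]
scene slat_middle_centre 0.94 [304. 192. 322. 242.]
scene slat_thick_centre 0.92 [241. 159. 256. 208.]
scene slat_thick_centre 0.66 [265. 196. 283. 252.]
scene slat_thick_centre 0.58 [237. 236. 270. 284.]
scene mortar 0.82 [426.  72. 586. 240.]
top slat_thin_centre 0.93 [408. 284. 423. 311.]
top slat_middle_centre 0.66 [322. 276. 334. 306.]
top slat_thick_centre 0.83 [380. 232. 422. 256.]
top slat_thick_centre 0.66 [362. 271. 384. 306.]
top slat_thick_centre 0.59 [377. 342. 405. 380.]
top mortar 0.87 [  0. 229. 192. 346.]
```

```bash
cat >> h.py <<'E'
def px2w(d,uv,z):
    K=d['camera_matrix'];uv=np.atleast_2d(np.array(uv,float))
    x=cv2.undistortPoints(uv[:,None],K,np.array([d['k1'],0,0,0.]))[:,0]
    T=d['world_to_cam'];R=T[:3,:3];c=-R.T@T[:3,3]
    r=np.c_[x,np.ones(len(x))]@R
    return c+r*((z-c[2])/r[:,2])[:,None]
def w2px(d,P):
    T=d['world_to_cam'];P=np.atleast_2d(np.array(P,float))
    return cv2.projectPoints(P,cv2.Rodrigues(T[:3,:3])[0],T[:3,3],d['camera_matrix'],np.array([d['k1'],0,0,0.]))[0][:,0]
E
python3 - <<'E'
from h import *
import pickle
d=pickle.load(open('top0.pkl','rb'));im=d['color']
a=cv2.resize(im[225:385,300:460],(640,640)[:2],interpolation=cv2.INTER_CUBIC) if 0 else cv2.resize(im[220:390,300:450],None,fx=3.5,fy=3.5,interpolation=cv2.INTER_CUBIC)
cv2.imwrite('pics/c1.png',a)
a=cv2.resize(im[220:360,50:260],None,fx=3.8,fy=3.8,interpolation=cv2.INTER_CUBIC)
cv2.imwrite('pics/c2.png',a)
e=pickle.load(open('scene0.pkl','rb'));im=e['color']
a=cv2.resize(im[150:290,215:335],None,fx=4.2,fy=4.2,interpolation=cv2.INTER_CUBIC)
cv2.imwrite('pics/c3.png',a)
E
```

```text
(no output)
```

View pics/c1.png

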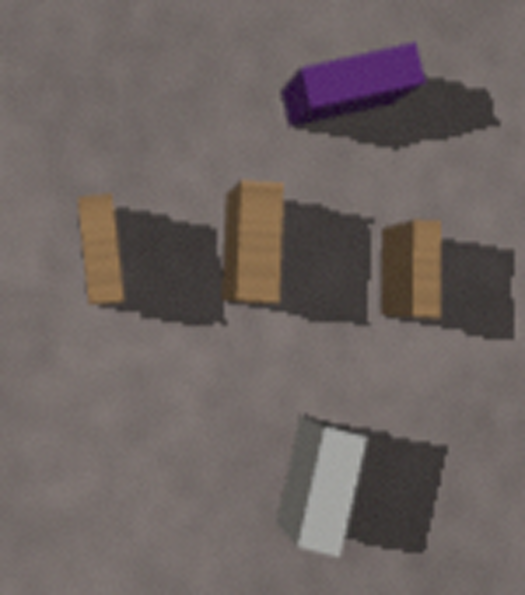

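View pics/c2.png

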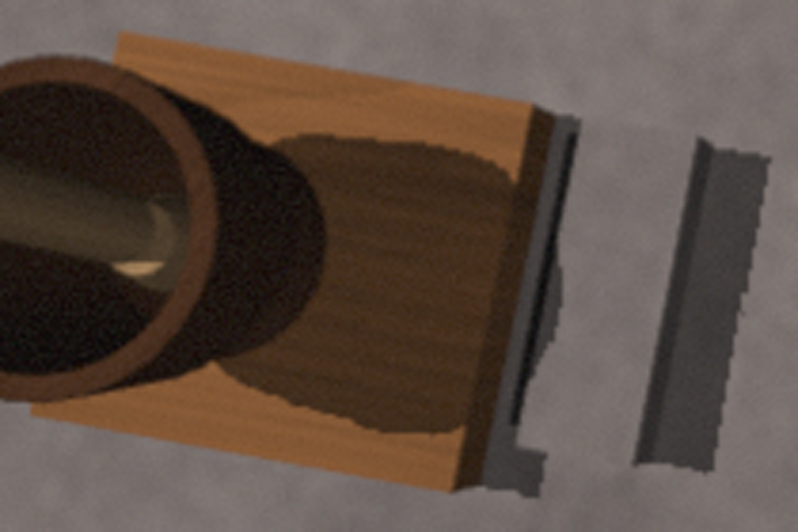

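View pics/c3.png

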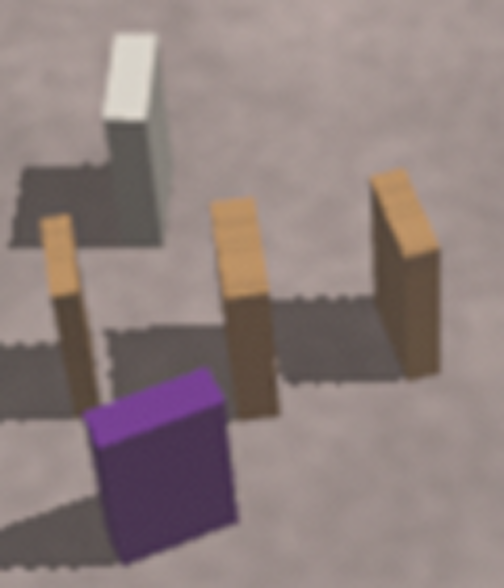

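```bash
cat > fit.py <<'E'
from h import *
from scipy.optimize import minimize
DIM={'thin':(.05,.014),'middle':(.056,.018),'thick':(.062,.022)}
def box(p,L,t,H=.1):
    x,y,a=p; c,s=np.cos(a),np.sin(a)
    return np.array([[x+c*u-s*v,y+s*u+c*v,z] for u in(-L/2,L/2) for v in(-t/2,t/2) for z in(0,H)])
def rend(d,P,roi,S=4):
    uv=(w2px(d,P)-roi[:2]+.5)*S-.5
    m=np.zeros((int((roi[3]-roi[1])*S),int((roi[2]-roi[0])*S)),np.uint8)
    cv2.fillConvexPoly(m,cv2.convexHull(np.round(uv*16).astype(np.int32)),255,shift=4)
    return cv2.resize(m,None,fx=1/S,fy=1/S,interpolation=cv2.INTER_AREA)/255.
def fit(ds,ms,rois,p0,L,t):
    def cost(q):
        p=np.array(p0)+q*[.01,.01,.1]
        return sum(np.abs(rend(d,box(p,L,t),r)-m[r[1]:r[3],r[0]:r[2]]).sum() for d,m,r in zip(ds,ms,rois))
    r=minimize(cost,[0,0,0],method='Nelder-Mead',options=dict(initial_simplex=np.array([[0,0,0],[1,0,0],[0,1,0],[0,0,1.]])-.3,xatol=.005))
    return np.array(p0)+r.x*[.01,.01,.1],r.fun
E
python3 - <<'E'
from fit import *
import pickle
d=pickle.load(open('top0.pkl','rb'));e=pickle.load(open('scene0.pkl','rb'))
b=px2w(d,[(190.3,247.6),(169.2,348.9)],.05);print(b,np.linalg.norm(b[0]-b[1]),np.arctan2(*(b[0]-b[1])[1::-1]))
tops={'middle':[(79,199),(109,195),(123,300),(91,302)],'thick':[(240,181),(283,183),(280,302),(237,300)],'thin':[(413,220),(441,221),(440,318),(411,316)]}
T={}
for k,v in tops.items():
    w=px2w(d,np.array(v)/3.5+[300,220],.1); c=w.mean(0)
    dr=(w[0]+w[1]-w[2]-w[3]); a=np.arctan2(dr[1],dr[0])
    print(k,c.round(4),round(a,3),np.linalg.norm(w[0]-w[1]),np.linalg.norm(w[1]-w[2]))
    T[k]=[c[0],c[1],a]
# masks by colour (wood brown) in top: and network
res={}
for k in T:
    ms=[];rois=[]
    for n,dd in (('top',d),('scene',e)):
        cc=w2px(dd,[[T[k][0],T[k][1],.05]])[0]
        best=None
        for r in arm.masks_of(f'slat_{k}_centre',n):
            q=r['rect'];m=np.array([(q[0]+q[2])/2,(q[1]+q[3])/2])
            if np.linalg.norm(m-cc)<14 and best is None: best=r
        if best is None: print('none',k,n); continue
        q=best['rect']; print(k,n,best['p'],np.round(q),best['pixels'].sum())
        ms.append((dd,best['pixels'].astype(float),[int(q[0])-12,int(q[1])-12,int(q[2])+12,int(q[3])+12]))
    for sel in ([0],[1],[0,1]):
        s=[ms[i] for i in sel if i<len(ms)]
        if s: print(k,sel,fit(*zip(*s),T[k],*DIM[k]))
for n,dd in (('wrist',pickle.load(open('wrist0.pkl','rb'))),):
    s=arm.state(); from scipy.spatial.transform import Rotation as Ro
    R=Ro.from_euler('xyz',s['tool_rot']).as_matrix(); W=dd['world_to_cam']
    A=np.eye(4);A[:3,:3]=R;A[:3,3]=s['position']
    print(W@A)
E
```

```text
[[0.59944395 0.1652323  0.05      ]
 [0.40606648 0.20358259 0.05      ]] 0.19714358019316414 -0.19577803108272257
middle [ 0.5075 -0.1018  0.1   ] 0.101 0.01580654261589179 0.0549051111125447
thick [ 0.5096 -0.1848  0.1   ] -0.061 0.022432734094108002 0.06172718538892667
thin [ 0.4936 -0.2704  0.1   ] -0.063 0.014529750286136862 0.05006744468351634
middle top 0.62 [321. 277. 335. 304.] 345
middle scene 0.97 [303. 189. 323. 242.] 673
middle [0] (array([ 0.50871123, -0.10109341,  0.07739474]), np.float64(42.694117647058825))
middle [1] (array([ 0.50358512, -0.09954309,  0.08994469]), np.float64(34.41960784313726))
middle [0, 1] (array([ 0.50769907, -0.10036572,  0.08369321]), np.float64(111.96470588235292))
thick top 0.94 [366. 271. 380. 307.] 568
thick scene 0.89 [263. 198. 286. 250.] 627
thick [0] (array([ 0.51184939, -0.18383589, -0.07185828]), np.float64(29.556862745098037))
thick [1] (array([ 0.50641356, -0.18303213, -0.06790991]), np.float64(46.72941176470588))
thick [0, 1] (array([ 0.51129415, -0.18361637, -0.07092242]), np.float64(108.25490196078431))
thin top 0.62 [407. 284. 426. 310.] 448
thin scene 0.87 [230. 198. 237. 248.] 336
thin [0] (array([ 0.49533431, -0.27041989, -0.0402581 ]), np.float64(34.219607843137254))
thin [1] (array([ 0.48925095, -0.2686212 , -0.05153752]), np.float64(59.72549019607843))
thin [0, 1] (array([ 0.49433057, -0.26973671, -0.04555114]), np.float64(123.33725490196078))
[[-6.04373573e-04  9.99997661e-01  2.07649349e-03  2.01030602e-03]
 [-9.56769620e-01  2.56953909e-05 -2.90846856e-01  2.95025849e-02]
 [-2.90846229e-01 -2.16250604e-03  9.56767367e-01  1.86312400e-01]
 [ 0.00000000e+00  0.00000000e+00  0.00000000e+00  1.00000000e+00]]
```

```bash
cat >> h.py <<'E'
GA=-0.196; GC=np.array([0.5028,0.1844])
def gp(x,y,c=None,a=None):
    a=GA if a is None else a; c=GC if c is None else c
    return c+np.array([np.cos(a)*x-np.sin(a)*y,np.sin(a)*x+np.cos(a)*y])
def ori(a): return [np.pi,0,a-np.pi/2]
E
python3 - <<'E'
from h import *
import pickle
p=gp(0,-.03); q=arm.ik([*p,.13],ori(GA)); print(p,q, arm.ik([.4943,-.27,.25],ori(-.05)))
arm.move_pose([.45,-.2,.3],ori(GA))
print(arm.state()['time_s'])
arm.move_pose([*p,.13],ori(GA))
s=arm.state();print(s['time_s'],s['position'],s['joints'])
d=snap('wrist','w1'); pickle.dump(d,open('w1.pkl','wb'))
E
```

```text
[0.49695758 0.1549744 ] [ 0.56760062  0.83179697 -1.32331801  1.93677784  0.90389186  1.14822231
  1.82099781] [ 0.30865252  0.28317548  0.1605215   1.79081932 -0.05088766  1.0715949
 -2.70433139]
3.0667
4.5417 [0.49757842 0.15386307 0.13073589] [-1.30821994  0.78261955  1.35014332  2.04338572 -0.88777114  1.09167995
 -2.86902068]
```

View pics/w1.png

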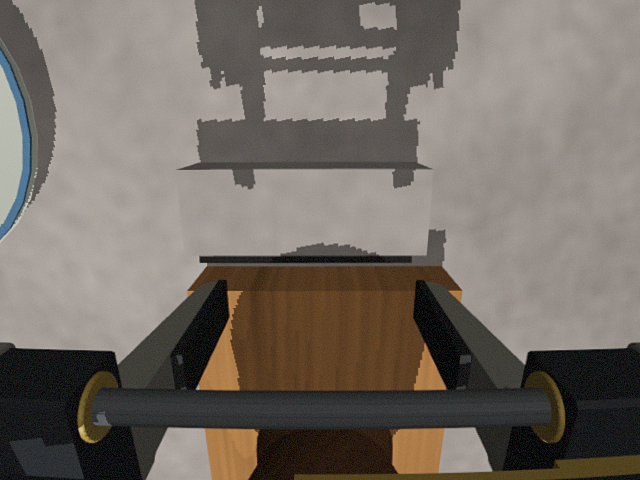

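```bash
python3 - <<'E'
from h import *
import pickle
d=pickle.load(open('w1.pkl','rb'));im=d['color']
cv2.imwrite('pics/c4.png',np.hstack([cv2.resize(im[240:310,175:245],None,fx=8,fy=8,interpolation=cv2.INTER_CUBIC)[:, :390],cv2.resize(im[240:310,400:470],None,fx=8,fy=8,interpolation=cv2.INTER_CUBIC)[:, :400]]))
b=px2w(d,[(188.5,291),(462.5,291)],.05);print(b,np.linalg.norm(b[0]-b[1]),np.arctan2(*(b[0]-b[1])[1::-1]))
E
```

```text
[[0.59811286 0.16915216 0.05      ]
 [0.40267056 0.20843653 0.05      ]] 0.199351337298978 -0.19835920675366908
```

View pics/c4.png

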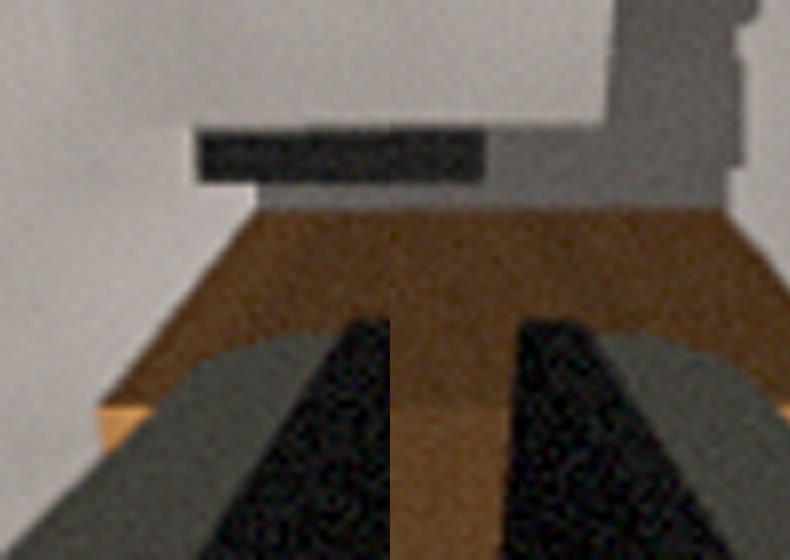

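```bash
python3 - <<'E'
from h import *
import pickle
d=pickle.load(open('w1.pkl','rb'))
c=px2w(d,[(188.5,290.4),(462.5,290.4)],.05).mean(0)[:2]; GA=-.1984
def loc(uv,z):
    w=px2w(d,uv,z)[:,:2]-c; return np.round(np.c_[w@[np.cos(GA),np.sin(GA)],w@[-np.sin(GA),np.cos(GA)]]*1e3,1)
print(c)
print('board top',loc([(188.5,290.4),(462.5,290.4)],.05),'board bot',loc([(207,265.6),(441.5,265.6)],0))
print('rubber edge',loc([(199.6,262.6),(411.5,262.6)],.05),'rubber/kerb',loc([(199.6,255.4),(411.5,255.4)],.05),'kerb far',loc([(178,169),(432,169)],.05))
E
```

```text
[0.50029932 0.18832596]
board top [[ 99.6   0. ]
 [-99.6  -0. ]] board bot [[ 1.004e+02 -1.000e-01]
 [-9.930e+01 -1.000e-01]]
rubber edge [[ 89.3 -21.6]
 [-60.6 -21.7]] rubber/kerb [[ 88.8 -27. ]
 [-60.3 -27. ]] kerb far [[ 97.8 -87.4]
 [-69.8 -87.3]]
```

```bash
sed -i 's/^GA=.*/GA=-0.1984; GC=np.array([0.5003,0.1883])/' h.py; python3 - <<'E'
from h import *
import pickle
arm.servo_line([.4976,.15,.22],rate=.2)
arm.move_pose([.5075,-.1004,.20],ori(.085))
s=arm.state();print(s['time_s'],s['position'],s['joints'])
d=snap('wrist','w2'); pickle.dump(d,open('w2.pkl','wb'))
for r in arm.masks_of('slat_middle_centre','wrist'): print(r['p'],r['rect'])
cv2.imwrite('pics/c5.png',cv2.resize(d['color'][160:360,220:420],None,fx=3,fy=3,interpolation=cv2.INTER_CUBIC))
E
```

```text
6.1833 [ 0.50756113 -0.09915839  0.19935792] [-0.86649184  0.59493545  1.36289623  1.99308643 -0.65860737  1.11090987
 -2.26900171]
0.56 [282.7, 194.2, 363.1, 247.6]
0.39 [282.8, 96.9, 376.7, 145.2]
```

View pics/w2.png

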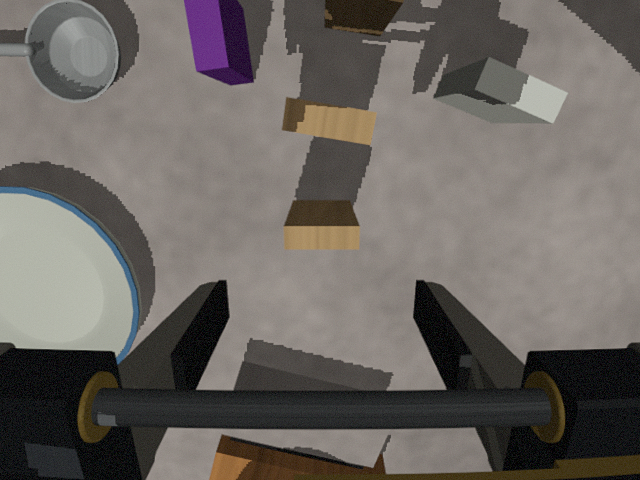

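View pics/c5.png

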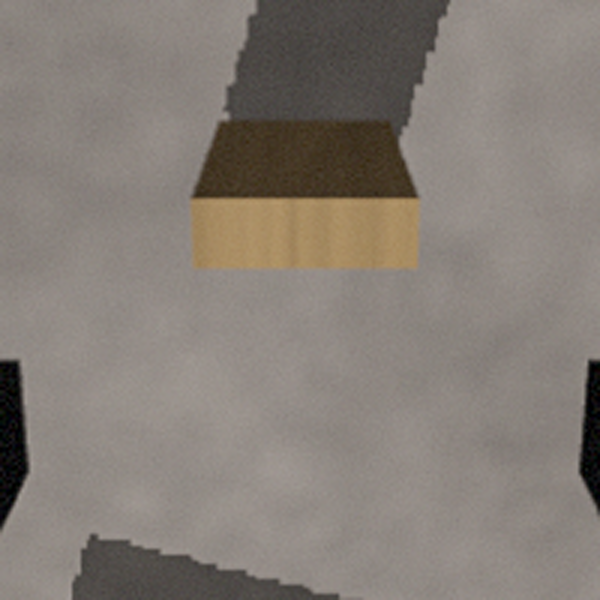

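```bash
python3 - <<'E'
from h import *
import pickle
d=pickle.load(open('w2.pkl','rb'))
v=(np.array([(191.5,197.5),(418.5,197.5),(418.5,268.5),(192.5,268.5)])+.5)/3-.5+[220,160]
w=px2w(d,v,.1);print(w,w.mean(0),np.linalg.norm(w[0]-w[1]),np.linalg.norm(w[1]-w[2]))
print(np.arctan2(*(w[0]-w[1])[1::-1]))
E
```

```text
[[ 0.53511172 -0.10607746  0.1       ]
 [ 0.47973908 -0.1107971   0.1       ]
 [ 0.47764054 -0.0925809   0.1       ]
 [ 0.53382495 -0.08779662  0.1       ]] [ 0.50657907 -0.09931302  0.1       ] 0.055573411859561335 0.018336672886904312
0.08502850142145169
```

```bash
python3 - <<'E'
from h import *
import pickle
arm.servo_line([.5066,-.0993,.065],ori(.085),rate=.12)
print(arm.state()['position'],arm.state()['force'])
arm.close(); s=arm.state(); print('grip',s['grip_width'],s['force'])
arm.servo_line([.5066,-.0993,.14],rate=.15)
s=arm.state(); print('lift',s['time_s'],s['grip_width'],s['force'])
p=gp(0,-.0108)
arm.move_pose([*gp(0,-.0108),.15],ori(GA))
s=arm.state(); print(s['time_s'],s['position'],s['force'],s['joints'],p)
E
```

```text
[ 0.50706452 -0.09947579  0.06553465] [0.26563399 0.56783044 0.49319985]
grip 0.05559209732344163 [-0.4510381   0.17240444  0.44118887]
lift 8.8417 0.05581707864163479 [ 0.18552879  0.95366562 -0.31605294]
9.9167 [0.49816528 0.17619241 0.14978539] [-0.57302136 -0.03197963 -0.53278801] [-1.36308713  0.80554     1.40646748  2.01123636 -0.88907642  1.15684004
 -2.90864227] [0.49817131 0.17771186]
```

```bash
python3 - <<'E'
from h import *
arm.servo_line([.5,.0,.27],ori(.085),rate=.2)
s=arm.state(); print(s['time_s'],s['position'],s['joints'])
arm.goto_joints([0.0,.3,0,1.7,0,1.14,2.4])
s=arm.state(); print(s['time_s'],s['position'],s['tool_rot'],s['grip_width'],s['force'])
for z in (.15,.1,.065): print(arm.ik([*gp(0,-.0108),z],ori(GA)))
E
```

```text
11.1417 [0.49969552 0.00084997 0.26932581] [-1.20284495  0.48275347  1.50585315  1.95448619 -0.51880087  1.2041058
 -2.5585542 ]
15.2333 [ 0.58396521 -0.03336641  0.27677231] [-3.14052189e+00  9.85168575e-04 -2.31239834e+00] 0.055952018793523156 [-0.12394397  0.208049   -0.26167669]
[-0.24379068  0.35807622 -0.19593125  1.94640597  0.09130841  0.84547819
  2.45494513]
[-0.25641044  0.43087982 -0.18311854  1.98002313  0.11300614  0.74023853
  2.43648257]
[-0.26774963  0.48650848 -0.17045186  1.9973664   0.12843116  0.66774325
  2.42339069]
```

```bash
python3 - <<'E'
from h import *
import pickle
arm.move_pose([*gp(0,-.0108),.16],ori(GA))
arm.servo_line([*gp(0,-.0108),.123],ori(GA),rate=.1)
s=arm.state(); print(s['time_s'],s['position'],gp(0,-.0108),s['tool_rot'],s['joints'],s['force'])
d=snap('wrist','w3'); pickle.dump(d,open('w3.pkl','wb'))
im=d['color']
cv2.imwrite('pics/c6.png',cv2.resize(im[220:320,230:430],None,fx=4,fy=4,interpolation=cv2.INTER_CUBIC))
E
```

```text
16.75 [0.4986974  0.17720158 0.12316333] [0.49817131 0.17771186] [-3.14137740e+00 -1.09637663e-05 -1.77047573e+00] [-0.24845198  0.39656611 -0.19033676  1.96507504  0.103356    0.78890957
  2.44463596] [ 0.34198643  0.6258409  -0.34718026]
```

View pics/w3.png

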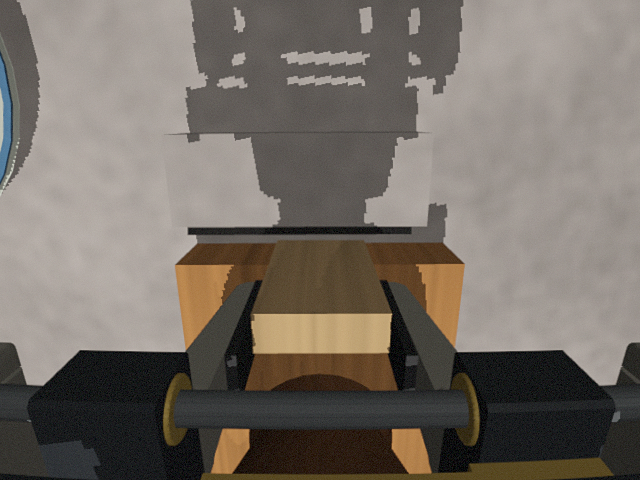

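View pics/c6.png

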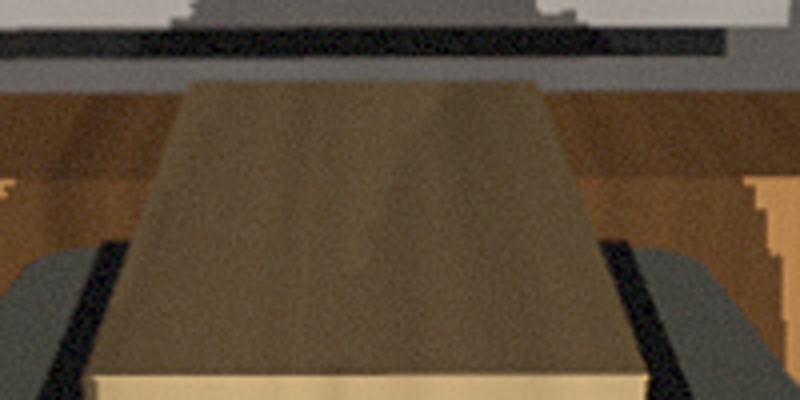

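```bash
python3 - <<'E'
from h import *
import pickle
d=pickle.load(open('w3.pkl','rb'))
def loc(uv,z):
    w=px2w(d,uv,z)[:,:2]-GC; return np.round(np.c_[w@[np.cos(GA),np.sin(GA)],w@[-np.sin(GA),np.cos(GA)]]*1e3,1)
print('board',loc([(180,263.9),(462,263.9)],.05))
print('rub',loc([(190,233.6),(411,233.6)],.05))
print('slat front bottom',loc([(276.6,240.1),(364,240.1)],.0577))
print('slat top front/back',loc([(253,313.3),(391,313.3)],.1577),loc([(253,353.5),(391,353.5)],.1577))
s=arm.state()['position'];w=s[:2]-GC;print('tcp',w@[np.cos(GA),np.sin(GA)],w@[-np.sin(GA),np.cos(GA)])
E
```

```text
board [[ 96.9  -0.5]
 [-97.5  -0.2]]
rub [[ 87.7 -22.2]
 [-60.6 -22. ]]
slat front bottom [[ 28.5 -19.9]
 [-28.3 -19.8]]
slat top front/back [[ 26.9 -20.2]
 [-28.2 -20.1]] [[ 28.   -1.5]
 [-29.3  -1.4]]
tcp 0.0007177328509309993 -0.010858352452500279
```

```bash
cat >> h.py <<'E'
def gl(s=None):
    s=s or arm.state(); w=s['position'][:2]-GC
    u=np.array([np.cos(GA),np.sin(GA)]);v=np.array([-np.sin(GA),np.cos(GA)]);f=s['force'][:2]
    return 't%.1f x%.1f y%.2f z%.1f mm | fx%.1f fy%.1f fz%.1f | g%.1f'%(s['time_s'],w@u*1e3,w@v*1e3,s['position'][2]*1e3,f@u,f@v,s['force'][2],s['grip_width']*1e3)
E
python3 - <<'E'
from h import *
print(gl())
r=arm.servo_line([*gp(0,-.0109),.107],rate=.03,threshold=8); print(r,gl())
if not r:
    r=arm.servo_line([*gp(0,-.0075),.107],rate=.01,threshold=3); print(r,gl()); 
    arm.pause(.2); print(gl())
E
```

```text
t16.8 x0.7 y-10.86 z123.5 mm | fx0.7 fy0.5 fz-0.6 | g56.0
False t17.5 x-0.1 y-10.51 z106.9 mm | fx1.0 fy1.8 fz-1.0 | g55.9
True t17.8 x-0.4 y-8.91 z106.5 mm | fx0.1 fy0.3 fz-0.3 | g55.8
t18.0 x-0.8 y-8.85 z106.1 mm | fx0.8 fy0.1 fz-0.5 | g55.4
```

```bash
python3 - <<'E'
from h import *
for z in (.097,.090,.083,.077):
    r=arm.servo_line([*gp(0,-.0092),z],rate=.02,threshold=12); print(r,gl())
    if r: break
E
```

```text
False t18.6 x0.4 y-8.92 z97.1 mm | fx1.6 fy-0.3 fz1.6 | g55.7
False t19.1 x0.6 y-8.95 z90.3 mm | fx1.3 fy-0.5 fz3.1 | g56.3
False t19.6 x-0.1 y-9.01 z82.7 mm | fx1.6 fy1.3 fz-0.7 | g55.6
False t20.1 x-0.2 y-9.06 z76.6 mm | fx0.8 fy2.3 fz-0.6 | g55.8
```

```bash
python3 - <<'E'
from h import *
import pickle
d=snap('wrist','w4'); pickle.dump(d,open('w4.pkl','wb'))
im=d['color']
cv2.imwrite('pics/c7.png',cv2.resize(im[150:350,200:440],None,fx=3.3,fy=3,interpolation=cv2.INTER_CUBIC))
E
```

```text
(no output)
```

View pics/c7.png

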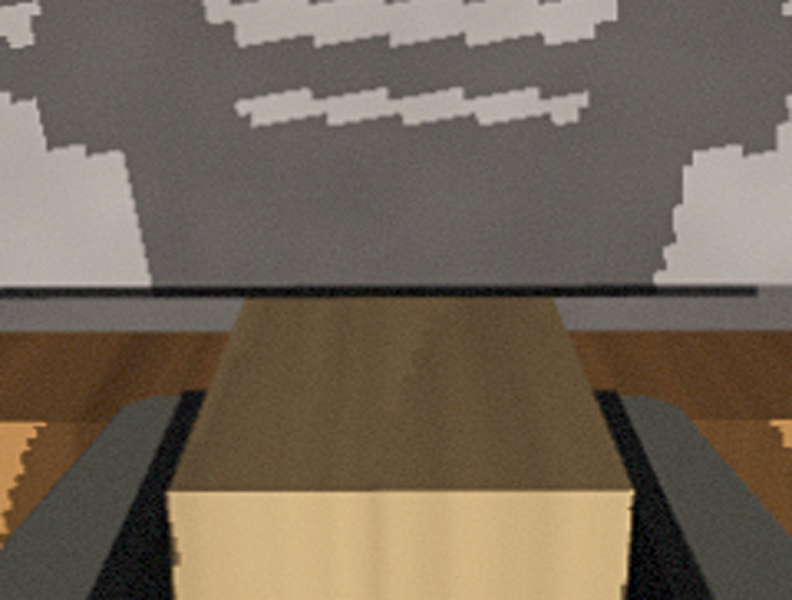

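```bash
python3 - <<'E'
from h import *
for z in (.070,.062):
    r=arm.servo_line([*gp(0,-.0092),z],rate=.02,threshold=10); print(r,gl())
    if r: break
arm.pause(.3); print(gl())
E
```

```text
False t20.6 x-0.1 y-9.07 z69.7 mm | fx1.5 fy2.9 fz-1.2 | g55.9
True t21.0 x0.4 y-8.96 z64.8 mm | fx0.4 fy-0.1 fz3.6 | g55.8
t21.3 x0.4 y-8.88 z64.8 mm | fx0.4 fy-3.1 fz2.4 | g56.2
```

```bash
python3 - <<'E'
from h import *
import pickle
arm.open(); print(gl())
arm.servo_line([*gp(0,-.0092),.125],rate=.1); print(gl())
d=snap('wrist','w5'); pickle.dump(d,open('w5.pkl','wb'))
cv2.imwrite('pics/c8.png',cv2.resize(d['color'][200:320,160:480],None,fx=2.5,fy=2.5,interpolation=cv2.INTER_CUBIC))
e=snap('scene','s5'); cv2.imwrite('pics/c9.png',cv2.resize(e['color'][60:300,370:600],None,fx=2.5,fy=2.5,interpolation=cv2.INTER_CUBIC))
E
```

```text
t22.0 x0.6 y-7.60 z65.2 mm | fx0.4 fy0.2 fz-0.6 | g91.9
t22.7 x-0.3 y-9.43 z124.7 mm | fx-0.3 fy-0.2 fz-0.3 | g92.2
```

View pics/c8.png

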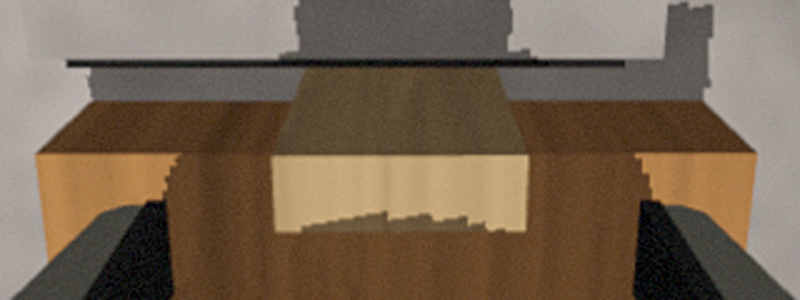

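View pics/c9.png

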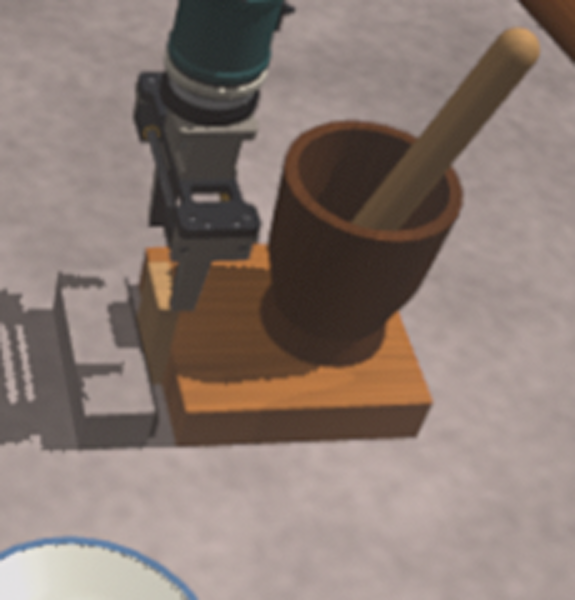

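```bash
python3 - <<'E'
from h import *
import pickle
d=pickle.load(open('w5.pkl','rb'))
def loc(uv,z):
    uv=(np.array(uv)+.5)/2.5-.5+[160,200]
    w=px2w(d,uv,z)[:,:2]-GC; return np.round(np.c_[w@[np.cos(GA),np.sin(GA)],w@[-np.sin(GA),np.cos(GA)]]*1e3,1)
print('board',loc([(38,154),(755,153)],.05))
print('rubber edge',loc([(70,67.3),(622,67.3)],.05),'kerbside',loc([(70,60),(622,60)],.05))
print('slat top front',loc([(272.5,155),(528,155)],.1),'back',loc([(273.5,232.5),(528,231)],.1))
E
```

```text
board [[100.    0.2]
 [-98.6  -0.3]]
rubber edge [[ 88.4 -24.7]
 [-59.8 -24.8]] kerbside [[ 88.2 -26.7]
 [-59.6 -26.8]]
slat top front [[ 27.5 -18.3]
 [-28.5 -18.4]] back [[ 28.    0.2]
 [-29.2  -0.2]]
```

```bash
python3 - <<'E'
from h import *
import pickle
arm.close()
r=arm.servo_line([*gp(0,-.0092),.096],rate=.02,threshold=10); print(r,gl())
arm.servo_line([*gp(0,-.0092),.20],rate=.15)
arm.open()
arm.move_pose([.45,-.0,.28],ori(GA)); print(gl(), arm.state()['joints'])
d=snap('top','t6'); e=snap('scene','s6'); f=snap('wrist','w6')
pickle.dump(e,open('s6.pkl','wb'));pickle.dump(d,open('t6.pkl','wb'))
cv2.imwrite('pics/c10.png',np.hstack([cv2.resize(e['color'][60:300,370:570],None,fx=2,fy=2.5,interpolation=cv2.INTER_CUBIC),cv2.resize(d['color'][225:365,130:270],(390,600),interpolation=cv2.INTER_CUBIC)]))
E
```

```text
True t25.3 x0.0 y-9.25 z100.4 mm | fx0.1 fy-0.6 fz5.5 | g0.3
t28.3 x-12.3 y-193.38 z279.8 mm | fx0.6 fy1.0 fz-0.4 | g91.7 [ 0.05047524  0.06263185 -0.13225466  1.98335419  0.00870398  1.09607639
  2.85891752]
```

View pics/c10.png

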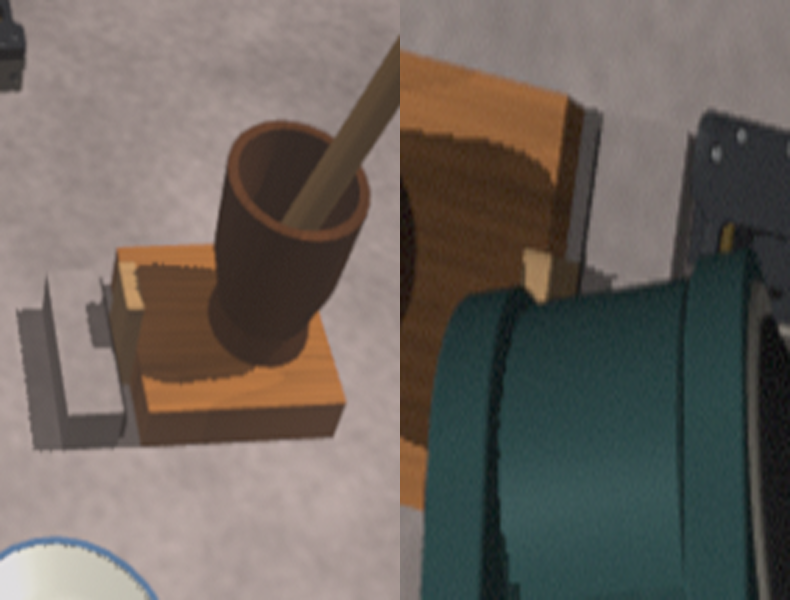

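View pics/s6.png

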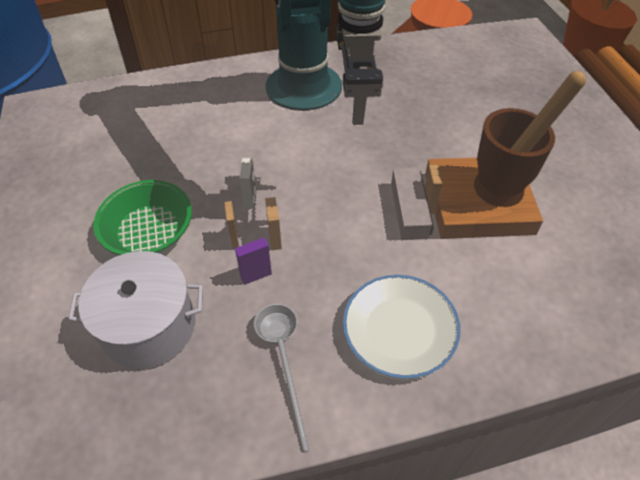

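```bash
python3 - <<'E'
from h import *
import pickle
e=pickle.load(open('s6.pkl','rb'))
print(w2px(e,[[*gp(x,y),.1] for x in(-.028,.028) for y in (0,-.018)]).round(1), w2px(e,[[*gp(x,0),.05] for x in(-.1,.1)]).round(1))
arm.sign_off()
E
```

```text
[[437.3 165.3]
 [429.2 165.5]
 [442.1 183.9]
 [433.8 184.1]] [[428.1 158.8]
 [444.3 224.8]]
the job is handed in; nothing more can be done
```

The middle offcut (18 mm) is wedged upright in the middle of the gap, pushed down to the ledge, and the job is handed in.

**Choice of offcut:** The wrist camera put the mouth at about 21.6 mm, so the gap is about 15 mm. That makes the thin offcut about 1 mm too loose and the thick one about 7 mm over, so it would jam. I did not physically try those two. I left them standing on the open ledge where they were, along with the white and purple look-alikes.

**Insertion:** I lined the offcut up in the mouth by camera and lowered it in steps, stopping on contact. It slid in without jamming; the readings between moves stayed under 5 N. It stopped on the ledge on a 10 N change.

**Final checks:**
- **Grip:** After release the rubber was still pressed back about 3 mm, and the offcut stood flush against the board.
- **Position:** It sits within about 1 mm of the middle of the gap.
- **Depth:** A light press on top met it at 100.4 mm against the 100 mm expected, so it is fully down.
- **Bystanders:** In the last scene picture the pot, ladle, plates and sieve had not moved.
- **Arm:** The gripper was open and clear of everything at about 28 s.

**What disagreed:** The top camera placed the gap about 3 mm from where the wrist camera did, and I relied on the wrist camera. A 3 N sideways stop meant to feel the board tripped without lasting force, so it showed nothing certain about the board.

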